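# Check a brake lever's stop for the camera

### The arm

A 7-joint arm with a two-finger parallel gripper is mounted at the origin on the work surface. World frame = base frame: x ahead of the robot, y to its left, z up, the work surface at z = 0. Lengths are in m, angles in degrees, forces in N, time in s.
With the tool pointing down it reaches from about 0.425 to 0.875 m from the base axis. Payload 4.7 kg.
Tool frame: the origin (TCP) lies midway between the tips of the shut fingers; the grasp point (between the pads) lies env.grip_point_offset behind it (env.grip_point_offset is the distance from the TCP to the grasp point, in m); z points along the fingers, y is the line along which they close (so a half turn about z gives the same grasp; the last joint's range is limited). The gripper opens to 87 mm and grips with 3 to 60 N. Pads are 19 mm wide; open, the fingers measure 117 mm over their backs; the gripper's body (75 mm by 190 mm) begins 51 mm behind the grasp point.
Start: joints at [-71.614, 18.392, -4.016, 83.108, 1.295, 78.541, -3.26], TCP at [0.196, 0.62, 0.186] pointing down, gripper open.
Joint ranges: [-163.93, 163.93], [-17.29, 119.83], [-79.2, 71.16], [3.27, 140.29], [-89.18, 269.18], [5.43, 117.66], [-154.24, 154.24]. Speed limits (degrees/s): [147.25, 147.25, 180, 180, 180, 180, 180].

### API

Orientations are given as [roll, pitch, yaw] about the fixed x, y, z axes, in that order (R = Rz(yaw) Ry(pitch) Rx(roll)).
In Python, from cell import env gives the robot as it stands.
- The arm moves only by the shell command python3 -m creep 'ROWS' [FORCE]. ROWS is a JSON object of lists of equal length, an entry for each row: "translation": the shift along the tool's x, y, z in units of 0.08 m (1.0 is 0.08 m), a list of three; "turn": the turn, a rotation vector about the tool's x, y, z in units of 180 degrees (1.0 is 180 degrees), a list of three; "grip": the opening, from 0 (shut) to 1 (fully open). In form: {"translation": [[x, y, z], ...], "turn": [[ax, ay, az], ...], "grip": [grip, ...]}. A call has 1 to 5 rows; each row shifts and turns the commanded pose from where the row before left it, along the tool's axes as they then stand; what a row does not reach is not made up. A row lasts 1/8 s, in which the tool goes at most 62.5 mm and 10.7 degrees, less where a joint would pass 70% of its speed; a pose out of reach is approached as far as the arm can. A call with a number of a shift or a turn outside -1 to 1 is refused whole. A call with a gripper value outside its range is refused whole. The fingers move at their own pace and stop on an object; FORCE is the grip in N (left out, the last holds). Time passes only in rows, so rows that do not move let the fingers close. It gives the time, the measured TCP pose, the force, the opening and the grip force at its end, in the units of the state.
- env.get_obs(): the state, without advancing time (a new reading comes with each control period).
- env.read_camera(name): name is "side" or "top" or "wrist"; returns a dict with "frame" (480x640x3 uint8, red, green, blue), "z_map" (480x640 float32, m along the optical axis (not along the pixel's ray), 0 where there is no reading), "K" (3x3 intrinsics, pixels), "D" ([k1, k2, p1, p2, k3] as OpenCV has them; the pictures are not rectified), "rvec" (rotation vector, rad) and "tvec" (3), from world to camera coordinates, as OpenCV has them. Camera axes: x right, y down, z forward; pixel columns grow to the right and rows downward; lengths in m; the calibration is good to about 2 mm. A picture is of the moment at which its call begins.
- env.sign_off(): hands the job in; it is judged then, once.
The state is a dict: "time_s": time; "qpos": joint angles; "joint_velocities": joint speeds; "effort": joint torques, N m; "tool_pos": TCP position; "tool_rot": TCP orientation; "force": force on the tool from outside, world axes, zero at the start; "wrist_torque": the same for the moment, N m; "grip_width": finger opening in m; "grasp_force": force on a finger pad.
Only numpy, scipy, OpenCV 4.12 (cv2) and the standard library are available. Lean on these libraries where they do the work, as an engineer would, in place of code of your own. Each camera call takes 0.05 s, during which the arm holds its last target. There are 200 camera calls.

### The job

Check the silver brake lever clamped up on the lab jack: with the outside of the fingers press it in towards the black grip until it comes up firm on its stop, well short of the grip and without straining it, and then let it come right back out. Press it in to its stop a second time, and finish while still holding it there for the camera. Push it from its outer side only, never taking it between the fingers or reaching inside it; do not touch the grip or the bar, and leave everything else on the bench where it is.

Things in the scene. Friction and masses are not known exactly. Their poses are not given: they have to be found in the camera images.
- lever_pad (a point): The place to push: middle of the outer face of the bare aluminium brake lever's blade, a straight bar 84 mm long (42 either way of this point), 13 tall, 8 thick, about 140 mm above the table, free air above, outside and 40 mm below. Moves with the lever: x is level and points straight out of the outer face, away from the grip (push along -x); y runs along the blade towards the pivot; z up.
- lever_pivot (a point): Axis of the lever's vertical pivot pin, at half the blade's height; fixed to the rig. From the push point it lies at (-31, +92, 0) mm in the push point's axes. Pressing in turns the lever clockwise seen from above, and the push point travels about 29 mm from rest to stop.
- lever_ball (a point): Centre of the 17 mm ball at the free end of the lever's blade, at (-4, -42, 0) mm in the push point's axes.
- brake_lever (a joint): Swing of the brake lever about its vertical pivot pin, rad: 0 at rest, full out; it grows as the lever is pressed in; a firm stop at 0.30. A spring takes it back to 0: about 4 N at the push point at rest, rising to about 8 N just before the stop. On the stop the blade is still about 29 mm (its ball end about 19 mm) clear of the grip.
- rig: The test rig, fixed to the table: a black base plate 360 (x) by 340 (y) by 12 mm, origin at the centre of its underside, on it a steel lab jack (plate 160 by 160 mm centred at x 0, y +60, top at 94 mm) with two black split clamps up to z 166 mm that hold the handlebar stub. The lever is on the rig's +x side.
- bar: The handlebar stub held in the clamps, an aluminium tube 22 mm thick, level, along its own y axis, with a black rubber grip 31 mm thick and 128 mm long from y = -134 to -6 mm. The origin is on its axis, 140 mm above the table, axes as those of the rig. The black brake master cylinder is clamped round it from y = 2 to 54 mm, reaching to x = 51 mm.
- lens: A black camera lens with a blue ring, 42 mm across, 56 mm tall, standing on the base plate; origin under its centre. To be left alone.
- roller: An orange plastic roller lying flat on the base plate, 60 mm across, 20 mm thick; origin under its centre. To be left alone.
- star_knob: A black clamping knob 44 mm across standing on its head on the base plate, its threaded stud up, 52 mm tall; origin under its centre. To be left alone.
- target: A white calibration plate with black dots, 50 by 50 by 5 mm, lying on the base plate below the grip; origin under its centre. To be left alone.
- hex_key: A dark L-shaped hex key, 73 by 27 by 5 mm, lying on the jack's plate; origin under the middle of its long leg, which lies along x. To be left alone.
- spare_lever: A spare black lever lying on the table, about 45 by 145 by 13 mm; origin under its middle, y along it. To be left alone.
- screw_tray: A blue open tray of screws on the table, 130 by 90 by 35 mm; origin under its centre. To be left alone.
- screwdriver: A screwdriver with a red handle lying on the table, 190 mm long along its x axis, the handle towards -x. To be left alone.

How it is judged:
By the outcome, as a careful person would: the job done as asked, in the order asked, and still so for the second after the job is handed in, while the arm keeps its last pose, push and grip.
It also fails if it takes over 40 s, if anything falls off the work surface, if the arm or the gripper's body presses on something with over 40 N, if the wrist force passes 120 N, or if a joint passes its speed limit or range.

## Working session

There is one attempt and no reset: what is moved stays moved. The work goes in short steps, Python scripts to look and compute and a shell command to move; the robot and the scene stay as the last step left them, time stands still between calls to the robot, and variables do not carry over. Pictures are saved under pics/ and viewed, at most 10 in all, crops included, and the job is handed in when it is done.

```bash
mkdir -p pics; ls; cat > h.py <<'E'
from cell import env
import numpy as np, cv2
def shot(n,f):
    c=env.read_camera(n); cv2.imwrite(f'pics/{f}.png',c['frame'][:,:,::-1]); np.savez(f'pics/{f}.npz',**c); return c
def world(c,u,v,d=None):
    "pixel -> world using depth (median 3x3)"
    if d is None:
        z=c['z_map'][v-1:v+2,u-1:u+2]; d=np.median(z[z>0])
    p=cv2.undistortPoints(np.array([[[u,v]]],float),c['K'],c['D'])[0,0]
    R=cv2.Rodrigues(c['rvec'])[0]
    return R.T@(np.array([p[0]*d,p[1]*d,d])-np.ravel(c['tvec']))
E
python3 - <<'E'
from h import *
shot('top','top1');shot('side','side1')
o=env.get_obs();print(o, env.grip_point_offset)
E
```

```text
pics
{'time_s': 0.1, 'qpos': array([-71.6152194 ,  18.4348368 ,  -4.01557072,  83.16665528,
         1.29682109,  78.53989594,  -3.25890332]), 'joint_velocities': array([-0.05228956, -0.21660088, -0.0022454 , -0.12436533, -0.00345826,
       -0.08429958,  0.02237996]), 'effort': array([-3.64313719e-04, -4.92569125e+01, -4.05968595e-01, -3.13402033e+01,
       -6.43422268e-02,  3.93728376e-02,  8.14434293e-05]), 'tool_pos': array([0.19618942, 0.61911994, 0.18548168]), 'tool_rot': array([-1.79903942e+02,  7.10777704e-03,  1.62426289e+02]), 'force': array([ 0.42494528, -0.02008282, -0.15991632]), 'wrist_torque': array([-0.03590275, -0.0058907 , -0.02407152]), 'grasp_force': 0.0, 'grip_width': 0.0870381585435176} 0.0187
```

View pics/top1.png

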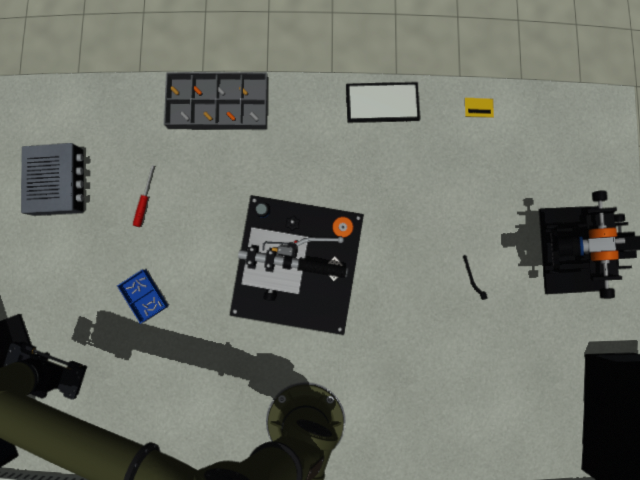

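View pics/side1.png

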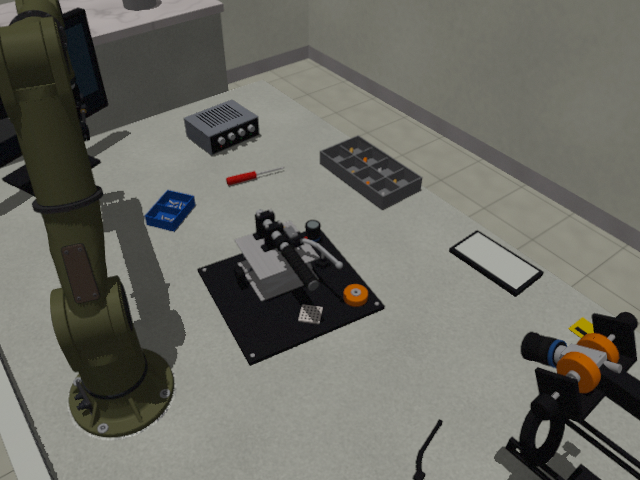

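The top view shows the rig plate with corners at (251,196), (363,214), (344,334) and (231,314). The lever is on its far side, with its ball near (341,240). In the side view the ball is near (340,265) and the grip end near (312,285).

```bash
python3 - <<'E'
from h import *
a=dict(np.load('pics/top1.npz'));b=dict(np.load('pics/side1.npz'))
for n,c,pts in(('top',a,[(251,196),(363,214),(344,334),(231,314),(341,240),(335,240),(325,240),(315,240),(343,227),(320,266),(300,264)]),('side',b,[(340,265),(333,258),(325,252),(312,283),(355,295)])):
    for p in pts: print(n,p,world(c,*p).round(4))
A=cv2.resize(a['frame'][205:285,235:365],None,fx=6,fy=6,interpolation=cv2.INTER_CUBIC)[:,:,::-1]
B=cv2.resize(b['frame'][205:305,245:375],None,fx=6,fy=6,interpolation=cv2.INTER_CUBIC)[:,:,::-1]
cv2.imwrite('pics/ca.png',A);cv2.imwrite('pics/cb.png',B)
E
```

```text
top (251, 196) [0.6601 0.1711 0.0094]
top (363, 214) [ 0.6115 -0.1611  0.0063]
top (344, 334) [ 0.2579 -0.1085  0.0033]
top (231, 314) [0.3125 0.2221 0.0144]
top (341, 240) [ 0.524  -0.0863  0.149 ]
top (335, 240) [ 0.5239 -0.0705  0.1468]
top (325, 240) [ 0.5236 -0.0439  0.1463]
top (315, 240) [ 0.5233 -0.0173  0.1444]
top (343, 227) [ 0.5695 -0.1001  0.0333]
top (320, 266) [ 0.4541 -0.0311  0.1552]
top (300, 264) [0.4586 0.0216 0.1571]
side (340, 265) [ 0.524  -0.0914  0.1437]
side (333, 258) [ 0.5243 -0.0652  0.1457]
side (325, 252) [ 0.5232 -0.0365  0.1439]
side (312, 283) [ 0.4351 -0.1036  0.1501]
side (355, 295) [ 0.5617 -0.1078  0.033 ]
```

View pics/ca.png

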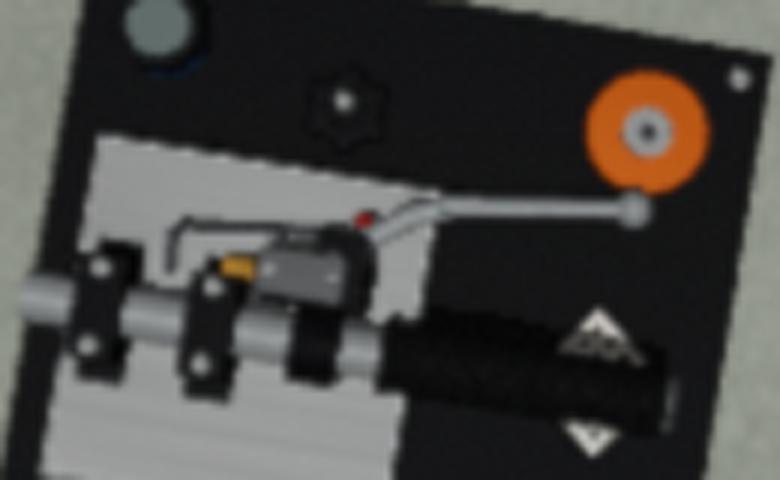

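View pics/cb.png

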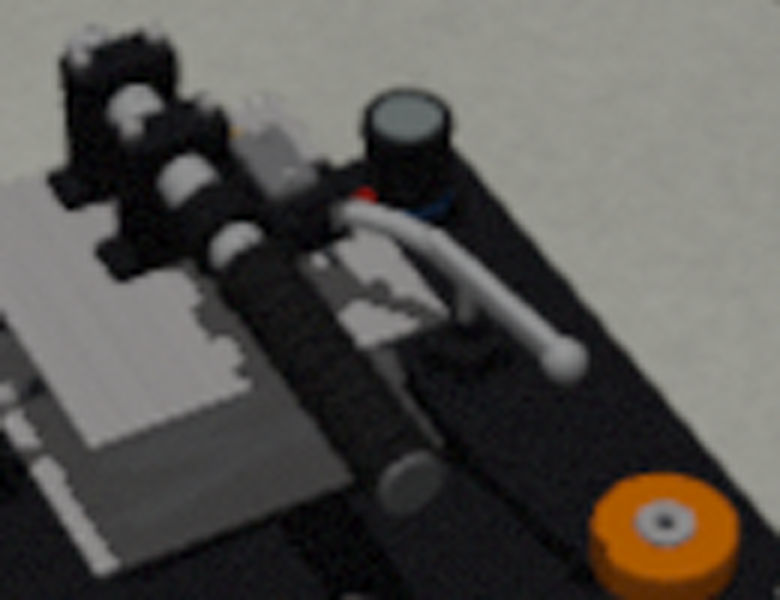

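The crops agree: ball at crop pixel (635,210) in the top view and (565,360) in the side view, and the blade runs nearly along world y. Depth from both views puts the ball at about (0.524, -0.088, 0.141) and the outer-face push point at about (0.528, -0.046, 0.140), which fits the given heights. I'll push with a finger back, so tool y points along world +x (yaw 90) and the fingers stay shut.

```bash
python3 -m creep '{"translation":[[0,0,-0.7],[-0.3,-0.26,-0.1],[-0.56,-0.49,0],[-0.56,-0.49,0],[-0.56,-0.49,0]],"turn":[[0,0,0],[0,0,0],[0,0,0],[0,0,0],[0,0,0]],"grip":[0,0,0,0,0]}' 40
python3 -m creep '{"translation":[[-0.56,-0.49,0],[-0.56,-0.49,0],[-0.56,-0.49,0],[-0.56,-0.49,0],[-0.56,-0.49,0]],"turn":[[0,0,0],[0,0,0],[0,0,0],[0,0,0],[0,0,0]],"grip":[0,0,0,0,0]}'
```

```text
time_s: 0.72
tool_pos: [0.3063, 0.4379, 0.25]
tool_rot: [-180.0, 0.0, 162.4]
force: [1.0, 0.5, 0.8]
grip_width: 0.0448
grasp_force: 0.0
time_s: 1.35
tool_pos: [0.4604, 0.1835, 0.2503]
tool_rot: [180.0, -0.0, 162.4]
force: [0.8, -0.8, -0.6]
grip_width: 0.0018
grasp_force: 0.0
```

```bash
python3 -m creep '{"translation":[[-0.507,-0.442,0],[-0.507,-0.442,0],[-0.507,-0.442,0],[-0.507,-0.442,0],[-0.507,-0.442,0]],"turn":[[0,0,0],[0,0,0],[0,0,0],[0,0,0],[0,0,0]],"grip":[0,0,0,0,0]}'
python3 -m creep '{"translation":[[0,0,0],[0,0,0],[0,0,0],[0,0,0],[0,0,0]],"turn":[[0,0,0.0575],[0,0,0.0575],[0,0,0.0575],[0,0,0.0575],[0,0,0.0575]],"grip":[0,0,0,0,0]}'
python3 -m creep '{"translation":[[0,0,0],[0,0,0],[0,0,0]],"turn":[[0,0,0.0575],[0,0,0.0575],[0,0,0]],"grip":[0,0,0]}'
python3 - <<'E'
from h import *
c=shot('wrist','w1')
from h import *
R=cv2.Rodrigues(c['rvec'])[0]
for P in [(.528,-.046,.14),(.524,-.088,.14),(.497,.046,.14)]:
    print(cv2.projectPoints(np.array([P]),c['rvec'],c['tvec'],c['K'],c['D'])[0].ravel())
E
```

```text
time_s: 1.98
tool_pos: [0.6003, -0.0457, 0.2502]
tool_rot: [180.0, -0.0, 162.5]
force: [0.4, 0.7, 0.4]
grip_width: 0.0003
grasp_force: 0.0
time_s: 2.6
tool_pos: [0.5995, -0.0443, 0.2499]
tool_rot: [-179.9, -0.0, 110.3]
force: [0.1, -0.4, -0.4]
grip_width: 0.0006
grasp_force: 0.0
time_s: 2.98
tool_pos: [0.5996, -0.0443, 0.25]
tool_rot: [-180.0, 0.0, 90.1]
force: [0.2, 0.1, -0.3]
grip_width: 0.0005
grasp_force: 0.0
[242.71592128 228.47525843]
[241.49384126 268.99097871]
[201.10287698 127.98990189]
```

View pics/w1.png

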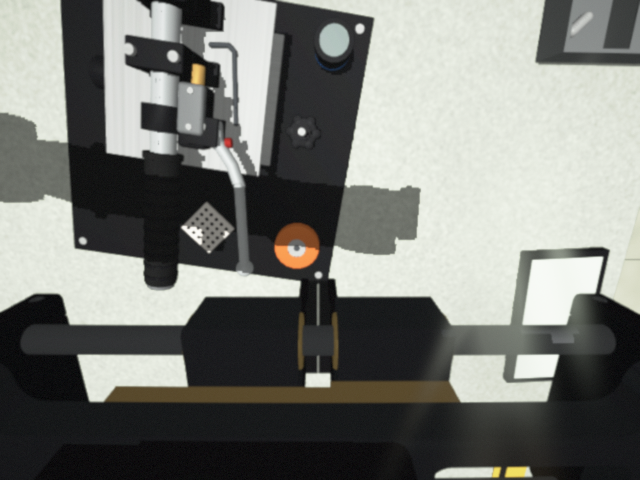

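The wrist view shows the ball at (245,268), the blade from (238,185) to (243,262) and the shut fingers at (318,290). The projected estimates agree to about 3 px. Next I'll go down outside the lever and close in.

```bash
python3 -m creep '{"translation":[[0,0,0.55],[0,0,0.55],[0,0,0.55],[-0.02,-0.2,0],[0,-0.2,0]],"turn":[[0,0,0],[0,0,0],[0,0,0],[0,0,0],[0,0,0]],"grip":[0,0,0,0,0]}'
python3 -m creep '{"translation":[[0,-0.1,0],[0,0,0]],"turn":[[0,0,0],[0,0,0]],"grip":[0,0]}'
```

```text
time_s: 3.65
tool_pos: [0.5667, -0.0463, 0.1174]
tool_rot: [-179.9, 0.0, 90.1]
force: [-0.2, -0.1, 0.4]
grip_width: 0.0003
grasp_force: 0.0
time_s: 3.9
tool_pos: [0.5598, -0.0458, 0.1187]
tool_rot: [180.0, -0.0, 90.1]
force: [-0.1, 0.2, 0.2]
grip_width: 0.0006
grasp_force: 0.0
```

```bash
python3 -m creep '{"translation":[[0,-0.04,0],[0,-0.02,0],[0,0,0]],"turn":[[0,0,0],[0,0,0],[0,0,0]],"grip":[0,0,0]}'
python3 -m creep '{"translation":[[0,-0.02,0],[0,-0.02,0],[0,0,0]],"turn":[[0,0,0],[0,0,0],[0,0,0]],"grip":[0,0,0]}'
```

```text
time_s: 4.28
tool_pos: [0.5552, -0.046, 0.1185]
tool_rot: [180.0, 0.0, 90.0]
force: [-0.2, -0.0, 0.1]
grip_width: 0.0005
grasp_force: 0.0
time_s: 4.65
tool_pos: [0.5517, -0.046, 0.1185]
tool_rot: [180.0, -0.0, 90.0]
force: [-0.8, -0.4, -0.3]
grip_width: 0.0004
grasp_force: 0.0
```

```bash
python3 -m creep '{"translation":[[0,-0.03,0],[0,-0.02,0],[0,0,0]],"turn":[[0,0,0],[0,0,0],[0,0,0]],"grip":[0,0,0]}'
python3 -m creep '{"translation":[[0,-0.02,0],[0,-0.02,0],[0,0,0]],"turn":[[0,0,0],[0,0,0],[0,0,0]],"grip":[0,0,0]}'
```

```text
time_s: 5.03
tool_pos: [0.5477, -0.046, 0.1185]
tool_rot: [180.0, -0.0, 90.0]
force: [0.3, 0.4, 0.3]
grip_width: 0.0006
grasp_force: 0.0
time_s: 5.4
tool_pos: [0.5445, -0.046, 0.1185]
tool_rot: [180.0, -0.0, 90.0]
force: [-0.2, 0.1, 0.3]
grip_width: 0.0003
grasp_force: 0.0
```

```bash
python3 -m creep '{"translation":[[0,-0.02,0],[0,-0.02,0],[0,0,0]],"turn":[[0,0,0],[0,0,0],[0,0,0]],"grip":[0,0,0]}'
python3 -m creep '{"translation":[[0,-0.02,0],[0,-0.02,0],[0,0,0]],"turn":[[0,0,0],[0,0,0],[0,0,0]],"grip":[0,0,0]}'
```

```text
time_s: 5.78
tool_pos: [0.5413, -0.046, 0.1185]
tool_rot: [180.0, -0.0, 90.0]
force: [0.5, -0.3, 1.0]
grip_width: 0.0005
grasp_force: 0.0
time_s: 6.15
tool_pos: [0.5381, -0.046, 0.1185]
tool_rot: [180.0, -0.0, 90.0]
force: [-0.5, -0.1, 0.1]
grip_width: 0.0002
grasp_force: 0.0
```

```bash
python3 -m creep '{"translation":[[0,-0.02,0],[0,0,0]],"turn":[[0,0,0],[0,0,0]],"grip":[0,0]}'
python3 -m creep '{"translation":[[0,-0.02,0],[0,0,0]],"turn":[[0,0,0],[0,0,0]],"grip":[0,0]}'
python3 - <<'E'
from h import *
c=shot('wrist','w2'); cv2.imwrite('pics/w2c.png',cv2.resize(c['frame'][180:400,150:420,::-1],None,fx=2.6,fy=2.6))
E
```

```text
time_s: 6.4
tool_pos: [0.5365, -0.0459, 0.1185]
tool_rot: [180.0, -0.0, 90.0]
force: [0.4, -1.0, 0.9]
grip_width: 0.0003
grasp_force: 0.0
time_s: 6.65
tool_pos: [0.5349, -0.046, 0.1184]
tool_rot: [-180.0, -0.0, 90.0]
force: [0.4, 0.0, -0.2]
grip_width: 0.0005
grasp_force: 0.0
```

View pics/w2c.png

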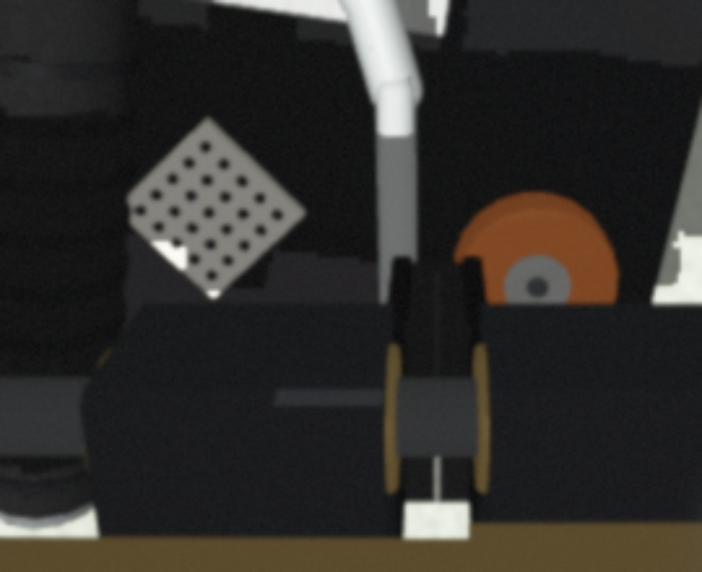

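The crop shows the blade from x=378 to 418 and the shut fingertips from 392 to 483, centred on 437. The fingertips are slimmer than the backs, so contact should be a few mm further on. I'll check the blade position by depth while I step in.

```bash
python3 - <<'E'
from h import *
c=dict(np.load('pics/w2.npz'))
for u in range(292,316,2): print(u,world(c,u,250).round(4),world(c,u,272).round(4))
for u in (303,308,312,318,325,331,334): print(u,world(c,u,288).round(4))
E
python3 -m creep '{"translation":[[0,-0.02,0],[0,0,0]],"turn":[[0,0,0],[0,0,0]],"grip":[0,0]}'
```

```text
292 [ 0.5108 -0.0681  0.0123] [ 0.5103 -0.0911  0.0126]
294 [ 0.5128 -0.0681  0.0125] [ 0.5123 -0.0911  0.0125]
296 [ 0.5239 -0.0231  0.146 ] [ 0.5236 -0.0361  0.1459]
298 [ 0.525  -0.0229  0.1466] [ 0.5248 -0.0359  0.1463]
300 [ 0.5261 -0.0229  0.1468] [ 0.5259 -0.0356  0.147 ]
302 [ 0.5272 -0.0228  0.147 ] [ 0.527  -0.0357  0.1468]
304 [ 0.5283 -0.0229  0.1468] [ 0.5281 -0.0358  0.1467]
306 [ 0.5294 -0.0231  0.146 ] [ 0.5292 -0.0358  0.1467]
308 [ 0.5304 -0.0235  0.1449] [ 0.5303 -0.0364  0.1452]
310 [ 0.5283 -0.068   0.0129] [ 0.5281 -0.0909  0.0129]
312 [ 0.5302 -0.0681  0.0124] [ 0.5301 -0.0912  0.0124]
314 [ 0.5322 -0.0682  0.0122] [ 0.5321 -0.0911  0.0126]
303 [ 0.5285 -0.0356  0.1677]
308 [ 0.5308 -0.0374  0.164 ]
312 [ 0.5329 -0.0372  0.1644]
318 [ 0.5359 -0.037   0.1647]
325 [ 0.5394 -0.0373  0.1641]
331 [ 0.5423 -0.0357  0.1675]
334 [ 0.5438 -0.0354  0.1681]
time_s: 6.95
tool_pos: [0.5333, -0.046, 0.1185]
tool_rot: [180.0, -0.0, 90.0]
force: [0.2, -0.5, 0.7]
grip_width: 0.0005
grasp_force: 0.0
```

```bash
python3 -m creep '{"translation":[[0,-0.02,0],[0,0,0]],"turn":[[0,0,0],[0,0,0]],"grip":[0,0]}'
python3 -m creep '{"translation":[[0,-0.02,0],[0,0,0]],"turn":[[0,0,0],[0,0,0]],"grip":[0,0]}'
python3 -m creep '{"translation":[[0,-0.02,0],[0,0,0]],"turn":[[0,0,0],[0,0,0]],"grip":[0,0]}'
```

```text
time_s: 7.2
tool_pos: [0.5317, -0.046, 0.1184]
tool_rot: [-180.0, -0.0, 90.0]
force: [0.1, -0.1, -0.1]
grip_width: 0.0006
grasp_force: 0.0
time_s: 7.45
tool_pos: [0.5301, -0.0459, 0.1184]
tool_rot: [-180.0, -0.0, 90.0]
force: [-0.0, 0.7, 0.2]
grip_width: 0.0007
grasp_force: 0.0
time_s: 7.7
tool_pos: [0.5286, -0.046, 0.1185]
tool_rot: [180.0, -0.0, 90.0]
force: [0.4, -0.8, -0.2]
grip_width: 0.0003
grasp_force: 0.0
```

```bash
python3 - <<'E'
from h import *
c=shot('wrist','w3')
for v in (245,258,272): 
    for u in range(286,330,2):
        p=world(c,u,v)
        if p[2]>.1: print(v,u,p.round(4))
o=env.get_obs();print(o['force'],o['wrist_torque'],o['tool_pos'])
s=shot('side','s3'); cv2.imwrite('pics/s3c.png',cv2.resize(s['frame'][190:310,250:400,::-1],None,fx=5,fy=5,interpolation=cv2.INTER_CUBIC))
E
```

```text
245 308 [ 0.5241 -0.0204  0.1455]
245 310 [ 0.5252 -0.0201  0.1464]
245 312 [ 0.5263 -0.0198  0.1474]
245 314 [ 0.5274 -0.0199  0.147 ]
245 316 [ 0.5284 -0.02    0.147 ]
245 318 [ 0.5295 -0.0202  0.1462]
245 320 [ 0.5306 -0.0206  0.1449]
258 308 [ 0.524  -0.0277  0.1462]
258 310 [ 0.5251 -0.0277  0.1463]
258 312 [ 0.5262 -0.0274  0.1471]
258 314 [ 0.5273 -0.0274  0.1471]
258 316 [ 0.5284 -0.0276  0.1466]
258 318 [ 0.5295 -0.0278  0.146 ]
258 320 [ 0.5306 -0.0282  0.1448]
272 308 [ 0.5239 -0.0362  0.1457]
272 310 [ 0.5251 -0.0359  0.1464]
272 312 [ 0.5262 -0.0358  0.1466]
272 314 [ 0.5273 -0.0359  0.1464]
272 316 [ 0.5284 -0.036   0.1462]
272 318 [ 0.5295 -0.036   0.1462]
272 320 [ 0.5306 -0.0365  0.1449]
[-0.62478306  0.413228    0.8086061 ] [-0.10724385  0.0626578   0.00550142] [ 0.52859798 -0.0459499   0.11848142]
```

View pics/s3c.png

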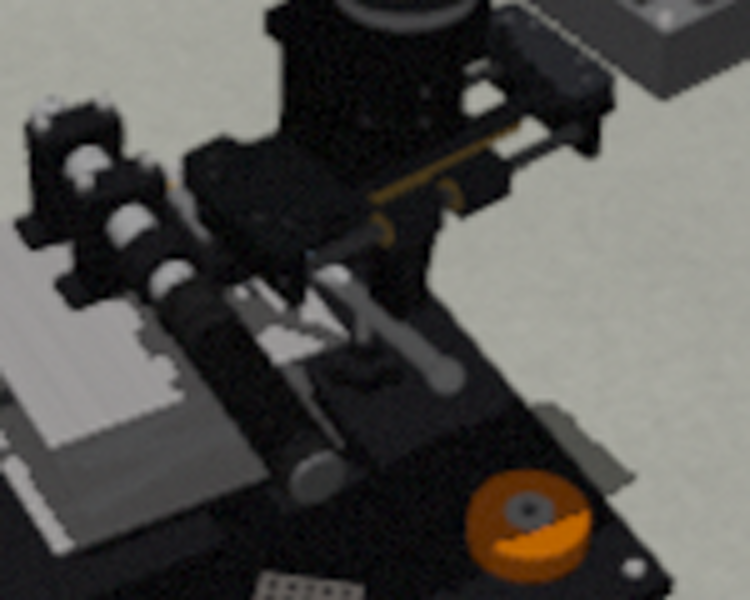

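The side crop shows the finger ending near (400,310), right behind the blade, and the lever has not moved. I'll measure the fingertip's true height before going on.

```bash
python3 - <<'E'
from h import *
c=dict(np.load('pics/s3.npz'))
for v in range(232,262,2): print(v,[tuple(world(c,u,v).round(3)) for u in (326,330,334)])
c=dict(np.load('pics/w3.npz'))
print('wrist')
for v in range(276,300,2): print(v,[tuple(world(c,u,v).round(4)) for u in (308,316,324,330)])
print(cv2.projectPoints(np.array([[.5286,-.046,.1185],[.5286,-.0365,.1185],[.5286,-.0365,.1465]]),c['rvec'],c['tvec'],c['K'],c['D'])[0].reshape(-1,2))
E
```

```text
232 [(np.float64(0.496), np.float64(-0.073), np.float64(0.245)), (np.float64(0.501), np.float64(-0.081), np.float64(0.248)), (np.float64(0.51), np.float64(-0.083), np.float64(0.245))]
234 [(np.float64(0.494), np.float64(-0.076), np.float64(0.243)), (np.float64(0.498), np.float64(-0.084), np.float64(0.246)), (np.float64(0.51), np.float64(-0.084), np.float64(0.24))]
236 [(np.float64(0.492), np.float64(-0.078), np.float64(0.239)), (np.float64(0.499), np.float64(-0.083), np.float64(0.239)), (np.float64(0.509), np.float64(-0.085), np.float64(0.235))]
238 [(np.float64(0.512), np.float64(-0.053), np.float64(0.205)), (np.float64(0.498), np.float64(-0.084), np.float64(0.235)), (np.float64(0.533), np.float64(-0.056), np.float64(0.196))]
240 [(np.float64(0.516), np.float64(-0.048), np.float64(0.194)), (np.float64(0.519), np.float64(-0.059), np.float64(0.199)), (np.float64(0.532), np.float64(-0.057), np.float64(0.191))]
242 [(np.float64(0.517), np.float64(-0.047), np.float64(0.186)), (np.float64(0.521), np.float64(-0.057), np.float64(0.191)), (np.float64(0.533), np.float64(-0.056), np.float64(0.
[... 4125 characters left out ...]
float64(-0.0373), np.float64(0.171)), (np.float64(0.5352), np.float64(-0.0356), np.float64(0.1745))]
296 [(np.float64(0.5247), np.float64(-0.0368), np.float64(0.1741)), (np.float64(0.5285), np.float64(-0.037), np.float64(0.1736)), (np.float64(0.5323), np.float64(-0.0372), np.float64(0.1734)), (np.float64(0.5351), np.float64(-0.0358), np.float64(0.1761))]
298 [(np.float64(0.5247), np.float64(-0.0373), np.float64(0.1752)), (np.float64(0.5285), np.float64(-0.0372), np.float64(0.1755)), (np.float64(0.5323), np.float64(-0.0371), np.float64(0.1757)), (np.float64(0.535), np.float64(-0.0357), np.float64(0.1784))]
[[316.55413451 269.98337551]
 [316.52485737 256.10229141]
 [316.37915069 273.07336591]]
```

Both cameras put the shut fingertips at z≈0.155, about 37 mm above the reported TCP. They are therefore passing over the blade with 8 mm to spare and nothing has been touched. I'll back out, lower by 37 mm outside the lever, check, and approach again.

```bash
python3 -m creep '{"translation":[[0,0.2,0],[0,0.2,0],[0,0,0],[0,0,0.24],[0,0,0.23]],"turn":[[0,0,0],[0,0,0],[0,0,0],[0,0,0],[0,0,0]],"grip":[0,0,0,0,0]}'
python3 -m creep '{"translation":[[0,-0.03,0],[0,0,0]],"turn":[[0,0,0],[0,0,0]],"grip":[0,0]}'
python3 - <<'E'
from h import *
c=shot('wrist','w4');T=env.get_obs()['tool_pos'];print(T)
u=int(cv2.projectPoints(np.array([[T[0],T[1]+.009,T[2]+.06]]),c['rvec'],c['tvec'],c['K'],c['D'])[0].ravel()[0])
for v in range(258,300,3): print(v,[world(c,x,v).round(4).tolist() for x in (u-13,u-4,u+6,u+13)])
E
```

```text
time_s: 8.43
tool_pos: [0.5596, -0.0458, 0.0792]
tool_rot: [-179.9, -0.0, 90.0]
force: [-0.1, 0.3, -0.6]
grip_width: 0.0005
grasp_force: 0.0
time_s: 8.68
tool_pos: [0.5578, -0.0461, 0.0807]
tool_rot: [-180.0, -0.0, 90.0]
force: [0.7, -1.4, 0.2]
grip_width: 0.0006
grasp_force: 0.0
[ 0.55835516 -0.04604013  0.0811923 ]
258 [[0.5469, -0.0628, 0.0122], [0.5546, -0.0629, 0.0121], [0.5632, -0.0629, 0.0122], [0.5692, -0.0629, 0.0121]]
261 [[0.5468, -0.0655, 0.0125], [0.5546, -0.0656, 0.0122], [0.5632, -0.0655, 0.0126], [0.5692, -0.0654, 0.0127]]
264 [[0.5468, -0.0682, 0.0126], [0.5546, -0.0682, 0.0125], [0.5632, -0.0683, 0.0123], [0.5692, -0.0684, 0.0121]]
267 [[0.5468, -0.0711, 0.0122], [0.5546, -0.071, 0.0125], [0.5632, -0.0708, 0.013], [0.5692, -0.0706, 0.0136]]
270 [[0.5467, -0.0737, 0.0127], [0.5545, -0.0739, 0.0123], [0.5631, -0.0722, 0.0165], [0.5689, -0.0705, 0.0207]]
273 [[0.5467, -0.0766, 0.0125], [0.5545, -0.0765, 0.0126], [0.563, -0.0723, 0.023], [0.5688, -0.0709, 0.0262]]
276 [[0.5467, -0.0793, 0.0127], [0.5546, -0.0763, 0.0199], [0.5629, -0.0723, 0.0291], [0.5686, -0.0715, 0.0312]]
279 [[0.5514, -0.0358, 0.1187], [0.5547, -0.076, 0.0269], [0.5629, -0.0738, 0.0318], [0.5651, -0.036, 0.1184]]
282 [[0.5516, -0.0359, 0.1225], [0.5562, -0.0374, 0.119], [0.5614, -0.0372, 0.1195], [0.565, -0.0362, 0.1219]]
285 [[0.5517, -0.0358, 0.1264], [0.5562, -0.0372, 0.1234], [0.5614, -0.0376, 0.1224], [0.5649, -0.0359, 0.1262]]
288 [[0.5519, -0.0354, 0.1307], [0.5563, -0.0373, 0.1267], [0.5613, -0.0372, 0.1268], [0.5647, -0.0359, 0.1297]]
291 [[0.552, -0.0358, 0.1332], [0.5563, -0.0375, 0.1298], [0.5613, -0.0374, 0.1299], [0.5646, -0.0358, 0.1333]]
294 [[0.5521, -0.0356, 0.1369], [0.5564, -0.0373, 0.1335], [0.5612, -0.0373, 0.1334], [0.5645, -0.0356, 0.1369]]
297 [[0.5523, -0.0356, 0.1401], [0.5564, -0.0372, 0.1369], [0.5612, -0.0373, 0.1367], [0.5644, -0.0356, 0.14]]
```

The fingertip now measures z=0.118, with the finger spanning the blade's height. I'll approach until contact.

```bash
python3 -m creep '{"translation":[[0,-0.1,0],[0,-0.08,0],[0,-0.02,0],[0,0,0]],"turn":[[0,0,0],[0,0,0],[0,0,0],[0,0,0]],"grip":[0,0,0,0]}'
python3 -m creep '{"translation":[[0,-0.03,0],[0,0,0]],"turn":[[0,0,0],[0,0,0]],"grip":[0,0]}'
python3 -m creep '{"translation":[[0,-0.02,0],[0,0,0]],"turn":[[0,0,0],[0,0,0]],"grip":[0,0]}'
python3 -m creep '{"translation":[[0,-0.02,0],[0,0,0]],"turn":[[0,0,0],[0,0,0]],"grip":[0,0]}'
```

```text
time_s: 9.22
tool_pos: [0.5423, -0.0458, 0.0811]
tool_rot: [180.0, -0.0, 90.0]
force: [-0.3, 0.6, 1.2]
grip_width: 0.0001
grasp_force: 0.0
time_s: 9.48
tool_pos: [0.5412, -0.0459, 0.0812]
tool_rot: [179.8, 0.0, 90.0]
force: [4.2, -0.3, -2.2]
grip_width: 0.0008
grasp_force: 1.9
time_s: 9.72
tool_pos: [0.5392, -0.0465, 0.0812]
tool_rot: [179.9, 0.0, 90.0]
force: [5.3, -1.6, -0.7]
grip_width: 0.0006
grasp_force: 2.3
time_s: 9.98
tool_pos: [0.5376, -0.047, 0.0812]
tool_rot: [179.9, 0.1, 89.9]
force: [5.5, -1.9, -2.5]
grip_width: 0.0004
grasp_force: 2.5
```

Contact is at TCP x≈0.541 with about 5 N. I'll follow the lever's arc by turning with it.

```bash
python3 -m creep '{"translation":[[-0.029,-0.063,0],[-0.029,-0.063,0],[-0.029,-0.063,0],[0,0,0]],"turn":[[0,0,0.028],[0,0,0.0175],[0,0,0.0175],[0,0,0]],"grip":[0,0,0,0]}'
```

```text
time_s: 10.48
tool_pos: [0.5223, -0.052, 0.0814]
tool_rot: [179.8, -0.0, 78.6]
force: [6.5, -0.9, -2.4]
grip_width: 0.0007
grasp_force: 2.9
```

```bash
python3 -m creep '{"translation":[[-0.021,-0.046,0],[0,0,0]],"turn":[[0,0,0.0127],[0,0,0]],"grip":[0,0]}'
```

```text
time_s: 10.72
tool_pos: [0.5186, -0.0528, 0.0813]
tool_rot: [179.8, -0.0, 76.3]
force: [7.0, -1.9, -3.6]
grip_width: 0.0001
grasp_force: 3.0
```

```bash
python3 -m creep '{"translation":[[-0.0155,-0.0345,0],[0,0,0]],"turn":[[0,0,0.0095],[0,0,0]],"grip":[0,0]}'
python3 -m creep '{"translation":[[-0.007,-0.015,0],[0,0,0]],"turn":[[0,0,0.004],[0,0,0]],"grip":[0,0]}'
python3 -m creep '{"translation":[[-0.006,-0.0125,0],[0,0,0]],"turn":[[0,0,0.003],[0,0,0]],"grip":[0,0]}'
```

```text
time_s: 10.98
tool_pos: [0.5158, -0.0534, 0.0814]
tool_rot: [179.8, -0.0, 74.6]
force: [6.4, 0.8, -3.1]
grip_width: 0.0004
grasp_force: 3.1
time_s: 11.22
tool_pos: [0.5146, -0.0535, 0.0814]
tool_rot: [179.8, -0.0, 73.9]
force: [7.6, -1.0, -3.6]
grip_width: 0.0008
grasp_force: 3.1
time_s: 11.48
tool_pos: [0.5136, -0.0537, 0.0814]
tool_rot: [179.8, -0.0, 73.4]
force: [6.6, -0.3, -2.8]
grip_width: 0.0004
grasp_force: 3.1
```

```bash
python3 -m creep '{"translation":[[-0.006,-0.0125,0],[0,0,0]],"turn":[[0,0,0.003],[0,0,0]],"grip":[0,0]}'
python3 -m creep '{"translation":[[-0.004,-0.0125,0],[0,0,0]],"turn":[[0,0,0],[0,0,0]],"grip":[0,0]}'
python3 -m creep '{"translation":[[-0.004,-0.0125,0],[0,0,0]],"turn":[[0,0,0],[0,0,0]],"grip":[0,0]}'
```

```text
time_s: 11.72
tool_pos: [0.5125, -0.0538, 0.0814]
tool_rot: [179.8, -0.1, 72.8]
force: [7.2, -0.7, -2.4]
grip_width: 0.0005
grasp_force: 3.2
time_s: 11.98
tool_pos: [0.5116, -0.0538, 0.0814]
tool_rot: [179.8, -0.1, 72.8]
force: [7.2, -1.5, -3.8]
grip_width: 0.0005
grasp_force: 3.3
time_s: 12.22
tool_pos: [0.5115, -0.0539, 0.0817]
tool_rot: [179.6, -0.1, 72.8]
force: [9.3, -1.3, -3.5]
grip_width: 0.0003
grasp_force: 4.1
```

```bash
python3 -m creep '{"translation":[[0,-0.0125,0],[0,0,0]],"turn":[[0,0,0],[0,0,0]],"grip":[0,0]}'
python3 - <<'E'
from h import *
c=shot('top','t5')
cv2.imwrite('pics/t5c.png',cv2.resize(c['frame'][205:285,235:365,::-1],None,fx=5,fy=5,interpolation=cv2.INTER_CUBIC))
o=env.get_obs();print(o['force'],o['tool_pos'])
E
```

```text
time_s: 12.48
tool_pos: [0.5115, -0.054, 0.0819]
tool_rot: [179.5, -0.1, 72.8]
force: [11.0, -1.8, -5.0]
grip_width: 0.0001
grasp_force: 5.1
[12.66958681 -1.21431866 -5.87025255] [ 0.51150122 -0.05395172  0.08188852]
```

View pics/t5c.png

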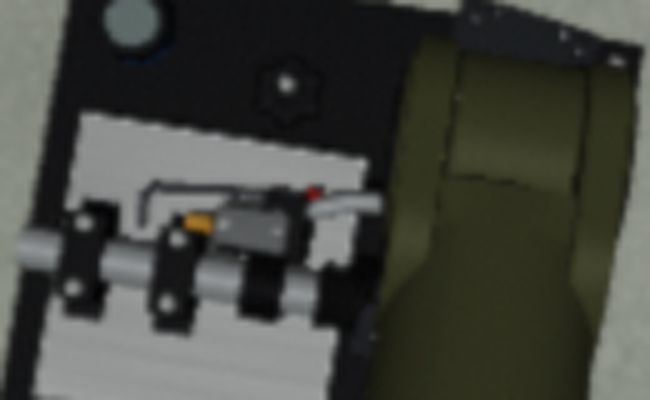

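The top view shows the lever swung in, its bend now near crop pixel (380,203). The TCP has stopped at x=0.5115 while the force climbs from 7 to about 12 N, so the lever is firm on its stop. Now I'll let it out all the way.

```bash
python3 -m creep '{"translation":[[0.032,0.08,0],[0.032,0.075,0],[0.032,0.075,0],[0.032,0.075,0],[0.032,0.075,0]],"turn":[[0,0,-0.0191],[0,0,-0.0191],[0,0,-0.0191],[0,0,-0.0191],[0,0,-0.0191]],"grip":[0,0,0,0,0]}'
python3 -m creep '{"translation":[[0,0.08,0],[0,0.08,0],[0,0,0],[0,0,0]],"turn":[[0,0,0],[0,0,0],[0,0,0],[0,0,0]],"grip":[0,0,0,0]}'
python3 - <<'E'
from h import *
c=shot('wrist','w6')
for v in (245,265):
    P=[(u,world(c,u,v).round(4)) for u in range(240,340)]
    P=[p for p in P if .14<p[1][2]<.15]; print(v,P[0],P[-1])
E
```

```text
time_s: 13.15
tool_pos: [0.541, -0.046, 0.0816]
tool_rot: [179.9, -0.0, 90.1]
force: [3.9, 0.2, 1.6]
grip_width: 0.0004
grasp_force: 2.0
time_s: 13.65
tool_pos: [0.5519, -0.0466, 0.0806]
tool_rot: [-179.9, 0.0, 90.0]
force: [0.4, 0.1, -0.5]
grip_width: 0.0007
grasp_force: 0.0
245 (249, array([ 0.5233, -0.0094,  0.1441])) (268, array([ 0.531 , -0.0102,  0.1416]))
265 (250, array([ 0.523 , -0.0188,  0.1436])) (269, array([ 0.5311, -0.0195,  0.1418]))
```

The lever is fully back out: its faces are at x=0.523 and 0.531 as before, and the finger is clear at 0 N. Second press.

```bash
python3 -m creep '{"translation":[[0,-0.08,0],[0,-0.05,0],[0,0,0]],"turn":[[0,0,0],[0,0,0],[0,0,0]],"grip":[0,0,0]}'
python3 -m creep '{"translation":[[-0.031,-0.069,0],[-0.031,-0.069,0],[-0.031,-0.069,0],[-0.031,-0.069,0],[0,0,0]],"turn":[[0,0,0.0191],[0,0,0.0191],[0,0,0.0191],[0,0,0.0191],[0,0,0]],"grip":[0,0,0,0,0]}'
```

```text
time_s: 14.08
tool_pos: [0.5418, -0.0463, 0.081]
tool_rot: [180.0, -0.0, 90.0]
force: [-0.0, -0.8, 0.1]
grip_width: 0.0005
grasp_force: 0.0
time_s: 14.7
tool_pos: [0.5217, -0.0536, 0.0818]
tool_rot: [179.7, -0.1, 76.3]
force: [6.8, 1.2, -1.7]
grip_width: 0.0005
grasp_force: 2.5
```

```bash
python3 -m creep '{"translation":[[-0.02,-0.045,0],[0,0,0]],"turn":[[0,0,0.0191],[0,0,0]],"grip":[0,0]}'
python3 -m creep '{"translation":[[-0.01,-0.02,0],[0,0,0]],"turn":[[0,0,0],[0,0,0]],"grip":[0,0]}'
```

```text
time_s: 14.95
tool_pos: [0.5182, -0.0546, 0.0819]
tool_rot: [179.7, -0.1, 72.9]
force: [6.5, 0.8, -0.9]
grip_width: 0.0004
grasp_force: 2.7
time_s: 15.2
tool_pos: [0.5166, -0.0547, 0.0819]
tool_rot: [179.7, -0.1, 72.9]
force: [6.1, 1.6, -2.8]
grip_width: 0.0003
grasp_force: 2.7
```

```bash
python3 -m creep '{"translation":[[-0.01,-0.025,0],[-0.01,-0.025,0],[0,0,0]],"turn":[[0,0,0],[0,0,0],[0,0,0]],"grip":[0,0,0]}'
python3 -m creep '{"translation":[[0,-0.0125,0],[0,0,0]],"turn":[[0,0,0],[0,0,0]],"grip":[0,0]}'
python3 -m creep '{"translation":[[0,-0.0125,0],[0,0,0]],"turn":[[0,0,0],[0,0,0]],"grip":[0,0]}'
```

```text
time_s: 15.58
tool_pos: [0.5127, -0.055, 0.0821]
tool_rot: [179.6, -0.1, 72.9]
force: [7.4, 1.4, -2.1]
grip_width: 0.0005
grasp_force: 3.0
time_s: 15.82
tool_pos: [0.5119, -0.0551, 0.0821]
tool_rot: [179.6, -0.1, 72.9]
force: [7.9, 0.1, -2.3]
grip_width: 0.0007
grasp_force: 3.2
time_s: 16.08
tool_pos: [0.5113, -0.055, 0.0821]
tool_rot: [179.5, -0.1, 72.9]
force: [7.7, 0.2, -1.9]
grip_width: -0.0
grasp_force: 3.6
```

```bash
python3 -m creep '{"translation":[[0,-0.0125,0],[0,0,0]],"turn":[[0,0,0],[0,0,0]],"grip":[0,0]}'
python3 -m creep '{"translation":[[0,-0.0125,0],[0,0,0],[0,0,0]],"turn":[[0,0,0],[0,0,0],[0,0,0]],"grip":[0,0,0]}'
```

```text
time_s: 16.32
tool_pos: [0.5113, -0.0551, 0.0823]
tool_rot: [179.4, -0.1, 72.9]
force: [10.3, -0.7, -3.7]
grip_width: 0.0005
grasp_force: 4.5
time_s: 16.7
tool_pos: [0.5112, -0.0551, 0.0825]
tool_rot: [179.3, -0.1, 72.9]
force: [13.1, -2.1, -4.8]
grip_width: 0.0004
grasp_force: 5.4
```

It is firm on the stop: the TCP is fixed at x=0.511 and the force is 13 N, above the 8 N spring. Handing in while holding.

```bash
python3 -m creep '{"translation":[[0,0,0],[0,0,0]],"turn":[[0,0,0],[0,0,0]],"grip":[0,0]}'; python3 -c "
from cell import env
print(env.sign_off())"
```

```text
time_s: 16.95
tool_pos: [0.5112, -0.0551, 0.0825]
tool_rot: [179.3, -0.1, 72.9]
force: [11.9, -1.7, -4.3]
grip_width: 0.0004
grasp_force: 5.4
the job is handed in; nothing more can be done
None
```

I pressed the lever to its stop, let it come fully back out, pressed it to the stop again and handed in while holding it there at about 12 N; the whole job took about 17 s.

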